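Dock the loose bottle under the fork plate

ROBOT

A 7-joint arm with a two-finger parallel gripper is mounted at the origin on a cart in front of the work surface, level with it; the furniture and walls round the work are solid. World frame = base frame: x ahead of the robot, y to its left, z up, the work surface at z = 0. Lengths are in m, angles in rad, forces in N, time in s.
With the tool pointing down it reaches from about 0.425 to 1.025 m from the base axis. Payload 9.4 kg.
Tool frame: the origin (TCP) lies midway between the tips of the shut fingers; the grasp point (between the pads) lies 19 mm behind it; z points along the fingers, y is the direction in which the jaws open and shut (so a half turn about z gives the same grasp; the last joint's range is limited). The gripper opens to 85 mm and grips with 20 to 120 N. Pads are 22 mm wide; open, the fingers measure 114 mm over their backs; the gripper's body (76 mm by 85 mm) begins 54 mm behind the grasp point. The pads swing forward as they close: fully open they stand 13 mm farther back than shut.
Start: joints at [-1.237, 0.599, -0.003, 1.599, 0.002, 0.943, -0.08], TCP at [0.29, 0.665, 0.231] pointing down, gripper open.
Joint ranges: [-2.57, 2.57], [-0.35, 1.97], [-1.29, 1.29], [0.11, 2.56], [-1.05, 4.19], [0.11, 1.86], [-2.63, 2.63]. Speed limits (rad/s): [2.22, 2.22, 3.01, 3.01, 3.14, 3.14, 3.14].

INTERFACE

Orientations are given as [roll, pitch, yaw] about the fixed x, y, z axes, in that order (R = Rz(yaw) Ry(pitch) Rx(roll)).
In Python, from cell import * gives the robot as it stands. The module is installed in compiled form; this text tells all that it offers. Calls block until the motion is done:
- reach(position, orientation): joint-space move of the TCP to a pose.
- servo_line(position, rate=0.15, ori=None, threshold=None): straight line of the TCP; ori=None keeps the orientation; rate is the mean speed in m/s. With threshold (N) it stops when the force on the tool has changed by that much, and returns True; else False.
- movej(angles): joint-space move.
- gripper_to(opening): finger opening in m; the grip force is fixed at half the most; returns when the fingers have stopped.
- pause(seconds).
- inverse_kinematics(position, orientation): joint angles nearest the present ones, or None.
- read_state(): the state.
- camera(name): name is "scene" or "top" or "wrist"; returns the picture (384x512x3 uint8, blue, green, red); there is no depth.
- camera_params(name): a dict with "intrinsics" (3x3 intrinsics, pixels), "dist" ([k1, k2, p1, p2, k3] as OpenCV has them; the pictures are not rectified), "R" (3x3) and "t" (3): a world point X has camera coordinates R X + t. Camera axes: x right, y down, z forward; pixel columns grow to the right and rows downward; lengths in m; the calibration is good to about 2 mm. A picture is of the moment at which its call begins: read the wrist's pose just before it. camera_params takes no time and is no camera call; for the wrist camera it gives the pose at the moment of the call.
A pose or a line that the arm cannot do raises PlanningError and nothing moves.
- job_done(): hands the job in, once; it reports no verdict.
Trained networks look in the newest picture that a camera, given by its name, has taken for a name from the list of things; names that differ only in an ending like _2 or _b are one class to them, and where a whole thing is asked for, a point or a joint stands for the part that bears it (a point fixed in the world has none). Each returns a list of dicts, best first, with "confidence" (0 to 1); they miss things now and then, are a little off and sometimes report something else, mostly with a low value. They report only what shows in the picture. A call takes as long as a camera call. They do not tell look-alikes from the thing itself.
- recognise(camera, query): "at" ([x, y, z] in m, in world coordinates, good to about 4 mm: the middle of the surface that is visible of it).
- outline_of(camera, query): "mask" (384x512 bool, what is visible of it).
- place_of(camera, query): "at" ([x, y, z] in m, in world coordinates, good to about 4 mm: a listed point, or the origin of a listed thing).
The state is a dict: "clock": time; "joint_positions": joint angles; "joint_vel": joint speeds; "tau": joint torques, N m; "position": TCP position; "tcp_rot": TCP orientation; "ft_force": force on the tool from outside, world axes, zero at the start; "wrist_torque": the same for the moment, N m; "width": finger opening in m.
Only numpy, scipy, OpenCV 4.12 (cv2) and the standard library are available. Lean on these libraries where they do the work, as an engineer would, in place of code of your own. Each camera call takes 0.05 s, during which the arm holds its last target.

TASK

Put the white bottle that stands loose on the worktop into the empty blue dock: keep it upright, slide it in through the open front with its neck in the slot of the fork plate, all the way home against the back wall, and leave it standing there. Leave the bottle in the other dock where it is.

Things in the scene. Friction and masses are not known exactly. Their poses are not given: they have to be found in the camera images.
- bottle: The loose white plastic screw-cap bottle, upright on the worktop, 98 mm high, about 30 g. Round body 43 mm in diameter up to 62 mm, tapering shoulder, then a plain white cap 27 mm in diameter from z = 82 to 98 mm: hold it by the cap, since only what is above 81 mm clears the dock's plate. Origin: centre of the underside; z up.
- empty_dock: The empty one of two like docks, fixed: blue walls, a metal fork plate on top; 98 mm long, 74 wide (105 over the feet), 81 high. Origin: on the worktop, at the bottle's axis when it touches the back wall. x points in towards the back wall, y left, z up; front open to -x. Bay 58 mm wide, no floor: the bottle slides and stands on the worktop. Flared lips, 40 mm high, reach out to x = -95 mm.
- docked_bottle: A bottle just like the loose one that already stands home in the other dock. Origin: centre of the underside. To be left alone.
- slot_mouth (a point): Front end of the empty dock's fork plate, mid-slot, 68 mm ahead of the dock's origin (x = -68 mm), axes as the dock's. The plate lies from z = 77 to 81 mm. Its slot is 40 mm wide (flared to 52 at the mouth) and runs along x to x = +20 mm. Neck and cap pass along it; the 43 mm body cannot come up or down through it, so slide the bottle in at most 4 mm off the worktop.
Mind the look-alikes: they are no part of the job. Leave any purple look-alike of the bottle alone.

How it is judged:
At the end, for the whole second after the job is handed in: The bottle stands upright (within 0.1 rad) and at rest on the worktop inside the empty dock, its axis within 12 mm of the home point along the dock and 12 mm across it; the docked bottle has moved less than 15 mm (x of bottle in the frame of empty_dock between -0.012 and 0.008 m and y of bottle in the frame of empty_dock between -0.012 and 0.012 m and height (world z) of bottle below 0.008 m and angle between bottle's own z axis and vertical below 0.1 rad and linear speed of bottle below 0.02 m/s and distance of docked_bottle from where it was at the start of the episode below 0.015 m); the robot touches nothing.
It fails at once if the bottle is tipped by more than 0.5 rad (angle between bottle's own z axis and vertical above 0.5 rad).
It fails at once if the bottle in the other dock is moved by more than 15 mm (distance of docked_bottle from where it was at the start of the episode above 0.015 m).
It also fails if it takes over 38 s, if anything falls off the work surface, if the arm or the gripper's body presses on something with over 40 N, if the wrist force passes 120 N, or if a joint passes its speed limit or range.

## Working session

There is one attempt and no reset: what is moved stays moved. The work goes in short steps, each a Python script; the robot and the scene stay as the last script left them, time stands still between calls to the robot, and variables do not carry over. Pictures are saved under pics/ and viewed, and the job is handed in when it is done.

```bash
mkdir -p pics; python3 - <<'E'
from cell import *
import cv2,numpy as np
s=read_state();print(s['clock'],s['position'],s['tcp_rot'],s['width'])
for c in ['scene','top']:
    cv2.imwrite(f'pics/{c}0.png',camera(c))
    for q in ['bottle','empty_dock','docked_bottle','slot_mouth']:
        print(c,q,[(np.round(d['at'],4).tolist(),round(d['confidence'],2)) for d in place_of(c,q)])
    p=camera_params(c);print(p['intrinsics'].tolist(),p['dist'],p['R'].tolist(),p['t'])
print(read_state()['clock'])
E
```

```text
0.0 [0.28934742 0.66424024 0.23040657] [-3.14003846e+00  1.60839687e-04  2.73086894e+00] 0.08555366654706903
scene bottle [([0.4272, -0.1407, 0.0021], 0.93), ([0.635, -0.1758, -0.0045], 0.83), ([0.4233, -0.2348, -0.0017], 0.81)]
scene empty_dock [([0.5839, -0.282, -0.0012], 0.56)]
scene docked_bottle [([0.6009, -0.0871, -0.0008], 0.75)]
scene slot_mouth [([0.5153, -0.2884, 0.0783], 0.93)]
[[387.6612194068698, 0.0, 255.85585737444063], [0.0, 387.6612194068698, 189.1775419364706], [0.0, 0.0, 1.0]] [-0.02560448  0.          0.          0.          0.        ] [[-0.7356273112278217, -0.6773110806756947, -0.010107372044607116], [-0.5097647756944066, 0.5633582155304568, -0.650205655508756], [0.44608556627283613, -0.4731566558638505, -0.7596910204647552]] [0.28475224 0.42291174 0.60954616]
top bottle [([0.4244, -0.236, 0.003], 0.82), ([0.4279, -0.1357, 0.0008], 0.72), ([0.6349, -0.1752, -0.0013], 0.59)]
top empty_dock [([0.5855, -0.2829, 0.0039], 0.83)]
top docked_bottle [([0.5987, -0.0823, 0.0043], 0.68)]
top slot_mouth [([0.5215, -0.292, 0.0825], 0.73)]
[[360.6070202646727, 0.0, 248.1411502823913], [0.0, 360.6070202646727, 193.09808299051932], [0.0, 0.0, 1.0]] [-0.00859079  0.          0.          0.          0.        ] [[0.017270657238953633, -0.9998471067529802, 0.002736332623934004], [-0.9973096732693907, -0.017421692913441388, -0.0712032318039718], [0.0712400168573462, -0.0014992443843398434, -0.9974580754419912]] [-0.16513711  0.51797726  0.90191029]
0.5
```

View pics/scene0.png

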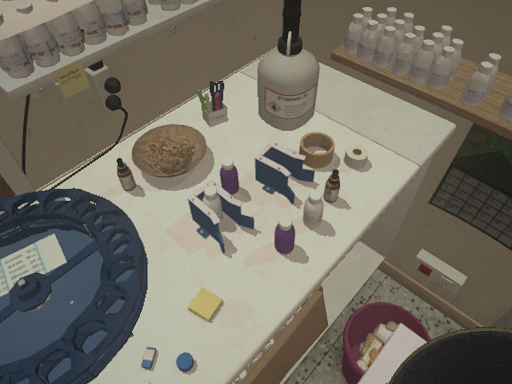

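View pics/top0.png

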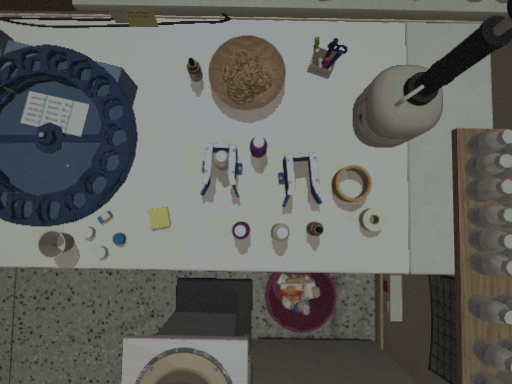

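The loose white bottle is at top pixel (280,232), with purple look-alikes at (241,230) and (258,147) and a brown dropper at (315,229). The empty dock is at (300,175), and the other dock with its bottle is at (221,160). I'll look closer with the wrist camera.

```bash
python3 - <<'E'
from cell import *
import cv2,numpy as np
pi=np.pi
for yaw in (pi/2+.11,-pi/2+.11,.11,pi+.11):
    for p in ([.48,-.26,.27],[.424,-.236,.085],[.5,-.29,.085],[.585,-.2825,.085]):
        q=inverse_kinematics(p,[pi,0,yaw]); print(round(yaw,2),p,None if q is None else np.round(q,2))
best=-pi/2+.11
try: reach([.46,-.26,.27],[pi,0,best])
except Exception as e: print(e)
print(read_state()['clock'],read_state()['position'])
p=camera_params('wrist');cv2.imwrite('pics/w1.png',camera('wrist'))
for q in ['bottle','empty_dock','slot_mouth','docked_bottle']:
        print(q,[(np.round(d['at'],4).tolist(),round(d['confidence'],2)) for d in place_of('wrist',q)])
np.savez('w1.npz',K=p['intrinsics'],d=p['dist'],R=p['R'],t=p['t'])
print(-np.array(p['R']).T@p['t'],read_state()['clock'])
E
```

```text
1.68 [0.48, -0.26, 0.27] [-0.24  0.47  0.92  2.   -0.48  0.9   1.05]
1.68 [0.424, -0.236, 0.085] [ 0.39  0.56  0.    2.26 -0.01  0.32  0.51]
1.68 [0.5, -0.29, 0.085] [ 0.36  0.63  0.1   2.06 -0.14  0.46  0.68]
1.68 [0.585, -0.2825, 0.085] [ 0.26  0.69  0.16  1.9  -0.19  0.57  0.65]
-1.46 [0.48, -0.26, 0.27] [-0.33  0.55  1.12  2.01 -0.61  0.97 -1.93]
-1.46 [0.424, -0.236, 0.085] [-0.08  0.69  0.72  2.29 -1.    0.52 -1.58]
-1.46 [0.5, -0.29, 0.085] [-0.13  0.84  0.92  2.09 -1.03  0.76 -1.56]
-1.46 [0.585, -0.2825, 0.085] [-0.17  0.9   0.92  1.92 -0.97  0.85 -1.74]
0.11 [0.48, -0.26, 0.27] [-0.38  0.63  1.25  2.01 -0.7   1.04 -0.25]
0.11 [0.424, -0.236, 0.085] [ 0.22  0.58  0.25  2.27 -0.42  0.33 -0.63]
0.11 [0.5, -0.29, 0.085] [ 0.16  0.66  0.4   2.07 -0.52  0.5  -0.51]
0.11 [0.585, -0.2825, 0.085] [ 0.06  0.74  0.47  1.91 -0.55  0.63 -0.57]
3.25 [0.48, -0.26, 0.27] [ 0.1   0.36  0.4   1.99 -0.19  0.83  2.28]
3.25 [0.424, -0.236, 0.085] [ 0.58  0.57 -0.27  2.25  0.42  0.37  1.64]
3.25 [0.5, -0.29, 0.085] [ 0.57  0.63 -0.22  2.05  0.27  0.49  1.84]
3.25 [0.585, -0.2825, 0.085] [ 0.48  0.69 -0.18  1.88  0.21  0.59  1.84]
3.7833 [ 0.46041702 -0.25948895  0.26987456]
bottle [([0.4273, -0.1347, 0.0], 0.66), ([0.6347, -0.1795, -0.0044], 0.65), ([0.4214, -0.2378, -0.0026], 0.58)]
empty_dock [([0.5883, -0.2836, -0.0033], 0.67)]
slot_mouth []
docked_bottle []
[ 0.46718018 -0.32729935  0.41170203] 4.0333
```

View pics/w1.png

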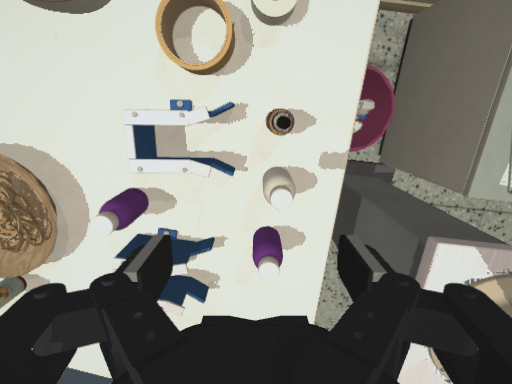

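The wrist view shows the loose bottle with its cap at (282,199) and the empty dock's fork plate at x≈123–212, y≈110–178. I'll zoom in to measure the slot and cap.

```bash
python3 - <<'E'
import cv2
im=cv2.imread('pics/w1.png')[90:220,110:310]
cv2.imwrite('pics/w1z.png',cv2.resize(im,None,fx=4,fy=4,interpolation=cv2.INTER_CUBIC))
E
```

```text
(no output)
```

View pics/w1z.png

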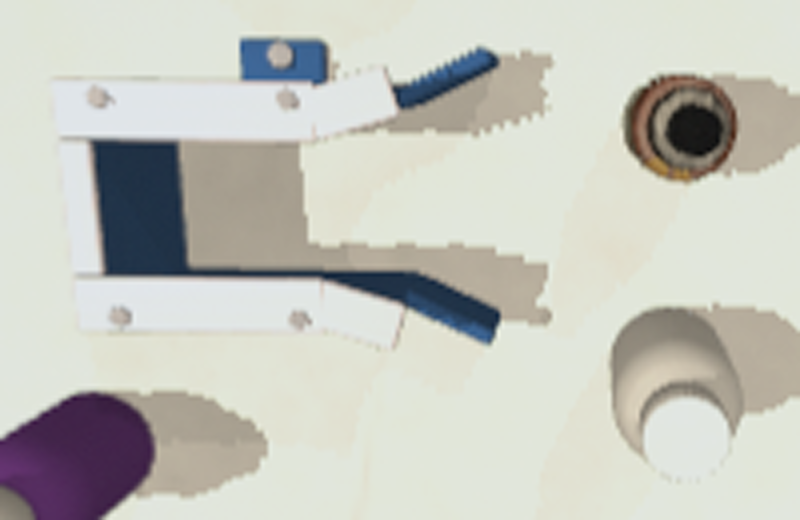

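```bash
cat > h.py <<'E'
import numpy as np,cv2
def ray(P,px,z):
    K,d,R,t=P
    u=cv2.undistortPoints(np.array([[px]],float),K,d)[0,0]
    c=-R.T@t; v=R.T@np.array([u[0],u[1],1.]); return c+v*(z-c[2])/v[2]
E
python3 - <<'E'
from h import *
f=np.load('w1.npz');P=(f['K'],f['d'],f['R'],f['t'])
z=lambda x,y,h:ray(P,(110+(x+.5)/4-.5,90+(y+.5)/4-.5),h)
n=dict(bA=(92,141),bB=(105,274),fA=(318,138),fB=(322,278),mA=(398,105),mB=(405,307),oA=(52,78),oB=(80,330))
W={k:z(*v,.081) for k,v in n.items()}
for k,v in W.items(): print(k,np.round(v,4))
back=(W['bA']+W['bB'])/2; mouth=(W['mA']+W['mB'])/2; fr=(W['fA']+W['fB'])/2
d=back-mouth; print('len',np.linalg.norm(d),'exp .088 yaw',np.arctan2(d[1],d[0]),'slotw',np.linalg.norm(W['bA']-W['bB']),np.linalg.norm(W['fA']-W['fB']),np.linalg.norm(W['mA']-W['mB']))
for a,b in(('bA','fA'),('bB','fB')):
    e=W[a]-W[b];print('edge yaw',np.arctan2(e[1],e[0]))
e=W['bA']-W['bB'];print('cross yaw',np.arctan2(e[0],-e[1])) 
e=W['oA']-W['oB'];print('outer',np.linalg.norm(e),e)
u=d/np.linalg.norm(d);print('origin',back-.02*u,mouth+.068*u)
print('cap',z(687,437,.098))
E
```

```text
bA [ 0.6064 -0.2987  0.081 ]
bB [ 0.6029 -0.2601  0.081 ]
fA [ 0.5415 -0.3069  0.081 ]
fB [ 0.5384 -0.2662  0.081 ]
mA [ 0.519  -0.3187  0.081 ]
mB [ 0.513  -0.2602  0.081 ]
oA [ 0.6175 -0.315   0.081 ]
oB [ 0.6104 -0.2421  0.081 ]
len 0.08915509874022018 exp .088 yaw 0.11267600616863206 slotw 0.03871479484273267 0.0408333871304856 0.05885440095390764
edge yaw 0.12585130121997265
edge yaw 0.09356708009249878
cross yaw 0.09124752311633133
outer 0.07324477266706965 [ 0.00707695 -0.07290208  0.        ]
origin [ 0.58475478 -0.28166174  0.081     ] [ 0.583607   -0.28179162  0.081     ]
cap [ 0.42500218 -0.23395121  0.098     ]
```

```bash
cat >> h.py <<'E'
O=np.array([.5845,-.2818]);YW=.107
def D(x,y,z): c,s=np.cos(YW),np.sin(YW); return [O[0]+c*x-s*y,O[1]+s*x+c*y,z]
ORI=[np.pi,0,-np.pi/2+YW]
E
python3 - <<'E'
from cell import *
from h import *
B=[.4245,-.2345]
gripper_to(.06)
reach([*B,.16],ORI)
servo_line([*B,.0815],rate=.1,threshold=8)
print(read_state()['position'])
gripper_to(.0)
s=read_state();print(s['clock'],s['width'],s['position'],s['ft_force'])
servo_line([*B,.145],rate=.12)
p=camera_params('wrist');cv2.imwrite('pics/w2.png',camera('wrist'));cv2.imwrite('pics/s2.png',camera('scene'))
s=read_state();print(s['clock'],s['width'],s['position'],s['ft_force'])
E
```

```text
[ 0.42484427 -0.23483796  0.08193783]
6.2917 0.02503246464683159 [ 0.42490726 -0.23461474  0.08211188] [-0.52351592  0.920683    7.23711405]
7.0667 0.024889320943258065 [ 0.42424103 -0.23418876  0.14434585] [-0.44525249  0.2700991  -0.09609994]
```

View pics/w2.png

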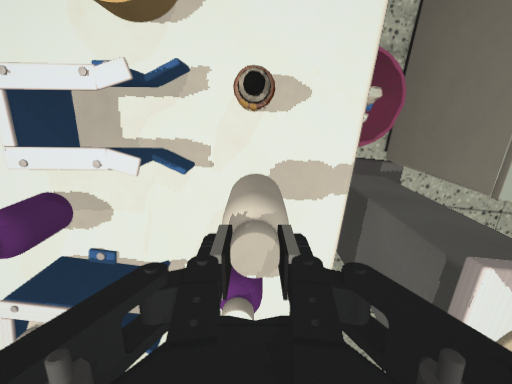

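View pics/s2.png

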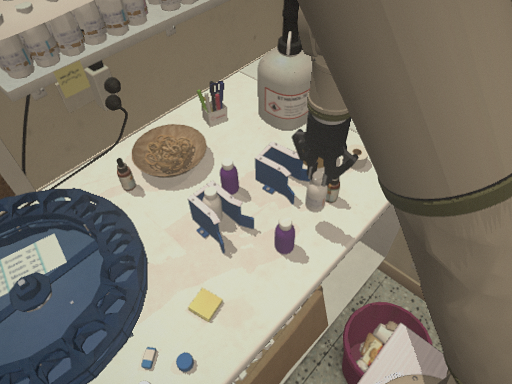

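The bottle is gripped by the cap and hangs upright. In the wrist view its cap is at (255,245), between the pads. Next I'll carry it over the lips to the mouth, lower it, and slide partway in.

```bash
python3 - <<'E'
from cell import *
from h import *
servo_line(D(-.106,0,.145),rate=.12,ori=ORI)
print('low',servo_line(D(-.106,0,.0845),rate=.1,threshold=6))
s=read_state();print(s['clock'],s['position'],s['ft_force'])
print('in',servo_line(D(-.06,0,.0845),rate=.08,threshold=6))
s=read_state();print(s['clock'],s['position'],s['ft_force'],s['width'])
p=camera_params('wrist');cv2.imwrite('pics/w3.png',camera('wrist'))
np.savez('w3.npz',K=p['intrinsics'],d=p['dist'],R=p['R'],t=p['t'])
E
```

```text
low False
8.6417 [ 0.47907935 -0.29336538  0.08474685] [ 0.53696091  0.65534237 -0.86068169]
in False
9.3667 [ 0.52447221 -0.28818409  0.08436059] [-0.14201847 -0.1497648  -0.12185537] 0.025467744620136408
```

View pics/w3.png

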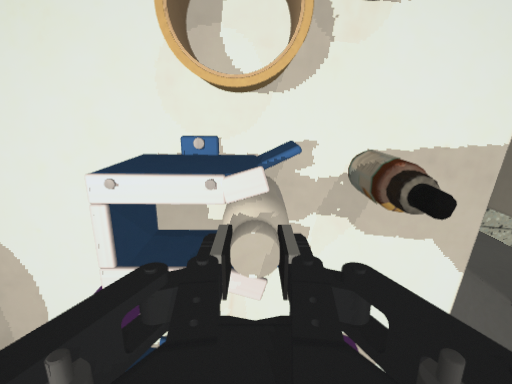

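```bash
python3 - <<'E'
from h import *
f=np.load('w3.npz');P=(f['K'],f['d'],f['R'],f['t'])
def inD(w):
    c,s=np.cos(YW),np.sin(YW);dx,dy=w[:2]-O;return np.round([c*dx+s*dy,-s*dx+c*dy],4)
for px in [(112,204),(215,203),(112,267),(95,202),(268,194),(265,278),(90,174)]: print(px,inD(ray(P,px,.081)))
im=cv2.imread('pics/w3.png')[130:310,80:300]
cv2.imwrite('pics/w3z.png',cv2.resize(im,None,fx=3.3,fy=3.3,interpolation=cv2.INTER_CUBIC))
print(inD(np.array([0.52447221,-0.28818409])))
E
```

```text
(112, 204) [ 0.0173 -0.02  ]
(215, 203) [-0.0393 -0.0206]
(112, 267) [0.0226 0.0189]
(95, 202) [ 0.0264 -0.0212]
(268, 194) [-0.0684 -0.0257]
(265, 278) [-0.0673  0.0264]
(90, 174) [ 0.0266 -0.0369]
[-0.0604  0.0001]
```

View pics/w3z.png

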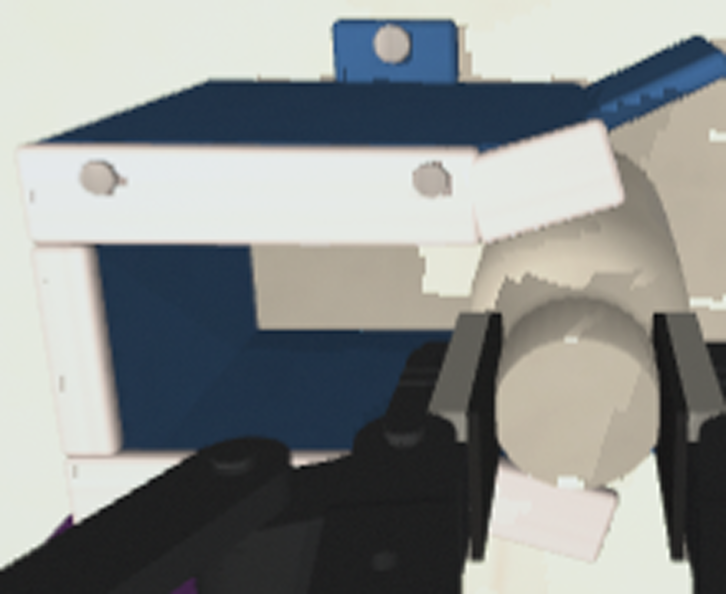

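The dock estimate holds: slot edges come out at y = −20/+19 mm and the mouth corners at ±26 mm at x = −68. I'll slide it home.

```bash
python3 - <<'E'
from cell import *
from h import *
f=np.load('w3.npz');P=(f['K'],f['d'],f['R'],f['t'])
def inD(w):
    c,s=np.cos(YW),np.sin(YW);dx,dy=np.array(w)[:2]-O;return np.round([c*dx+s*dy,-s*dx+c*dy],4)
print('cap',inD(ray(P,(254.5,250),.1)))
print('in',servo_line(D(.003,0,.0845),rate=.06,threshold=5))
s=read_state();print(s['clock'],inD(s['position']),s['position'][2],s['ft_force'],s['width'])
p=camera_params('wrist');cv2.imwrite('pics/w4.png',camera('wrist'))
np.savez('w4.npz',K=p['intrinsics'],d=p['dist'],R=p['R'],t=p['t'])
E
```

```text
cap [-0.0611 -0.002 ]
in False
10.6167 [ 0.0027 -0.0001] 0.0845609395186623 [-0.13517421 -0.55668357 -0.69788047] 0.024945151525885008
```

View pics/w4.png

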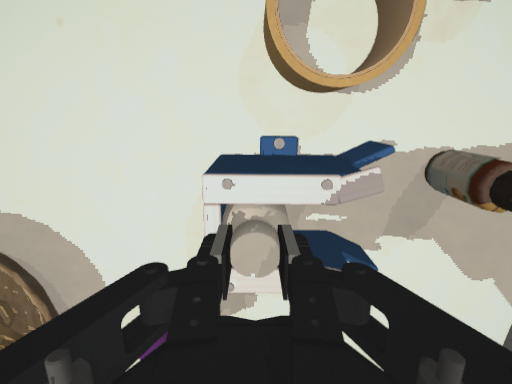

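No contact at +2.7 mm. I'll creep further until it touches, then lower, and release.

```bash
python3 - <<'E'
from cell import *
from h import *
def inD(w):
    c,s=np.cos(YW),np.sin(YW);dx,dy=np.array(w)[:2]-O;return np.round([c*dx+s*dy,-s*dx+c*dy],4)
print('in',servo_line(D(.008,0,.0845),rate=.02,threshold=4))
s=read_state();q=inD(s['position']);print(s['clock'],q,s['position'][2],s['ft_force'],s['wrist_torque'])
p=camera_params('wrist');cv2.imwrite('pics/w5.png',camera('wrist'))
np.savez('w5.npz',K=p['intrinsics'],d=p['dist'],R=p['R'],t=p['t'])
im=cv2.imread('pics/w5.png')[130:310,180:400]
cv2.imwrite('pics/w5z.png',cv2.resize(im,None,fx=3.3,fy=3.3,interpolation=cv2.INTER_CUBIC))
E
```

```text
in True
10.875 [0.003  0.0001] 0.08416974116397241 [ 0.39905899 -0.84917453  0.13092296] [-0.05453795  0.03012242  0.03809556]
```

View pics/w5z.png

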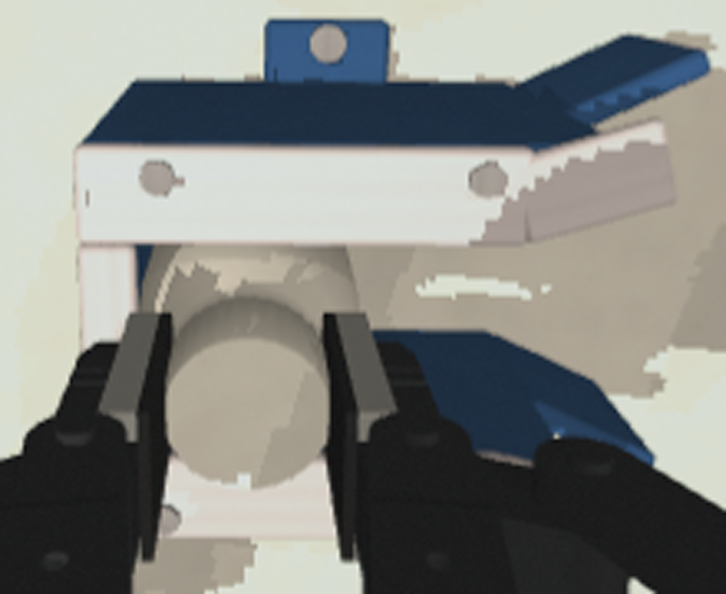

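It stopped on contact at x ≈ +3 mm, at the back wall within measurement error. I'll lower it, release, retract and check.

```bash
python3 - <<'E'
from cell import *
from h import *
def inD(w):
    c,s=np.cos(YW),np.sin(YW);dx,dy=np.array(w)[:2]-O;return np.round([c*dx+s*dy,-s*dx+c*dy],4)
print('down',servo_line(D(.0025,0,.0815),rate=.02,threshold=4))
s=read_state();print(s['clock'],inD(s['position']),s['position'][2],s['ft_force'])
gripper_to(.055)
s=read_state();print(s['position'][2],s['ft_force'],s['width'])
servo_line(D(.0025,0,.15),rate=.08)
servo_line(D(-.06,0,.27),rate=.15)
p=camera_params('wrist');cv2.imwrite('pics/w6.png',camera('wrist'))
np.savez('w6.npz',K=p['intrinsics'],d=p['dist'],R=p['R'],t=p['t'])
for q in ['bottle','empty_dock']:
        print(q,[(inD(d['at']).tolist(),round(d['at'][2],4),round(d['confidence'],2)) for d in place_of('wrist',q)])
cv2.imwrite('pics/s6.png',camera('scene'))
for q in ['bottle','docked_bottle']:
        print(q,[(np.round(d['at'],4).tolist(),inD(d['at']).tolist(),round(d['confidence'],2)) for d in place_of('scene',q)])
print(read_state()['clock'])
E
```

```text
down True
11.1333 [ 0.003  -0.0004] 0.08220739641049159 [-0.21546346  1.7403314   6.34687037]
0.08143952776573375 [ 0.7484122   0.4827257  -0.65044054] 0.054744457954253506
bottle [([0.0654, 0.0949], -0.0016, 0.77), ([-0.1424, 0.1611], -0.0001, 0.63), ([-0.0011, -0.0046], -0.0017, 0.61)]
empty_dock [([0.0052, -0.0038], -0.0027, 0.77)]
bottle [([0.6383, -0.1779, -0.003], [0.0646, 0.0976], 0.91), ([0.4284, -0.1386, -0.0013], [-0.1399, 0.1591], 0.73)]
docked_bottle [([0.6028, -0.0881, 0.0011], [0.0389, 0.1906], 0.6)]
13.8917
```

View pics/w6.png

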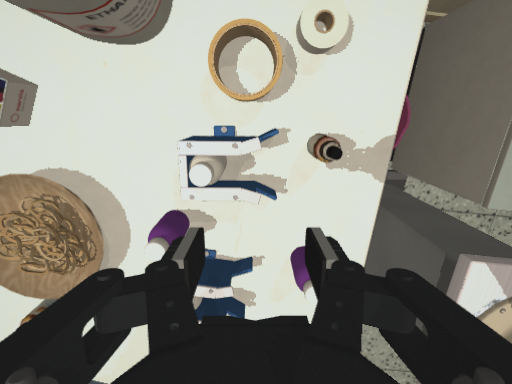

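View pics/s6.png

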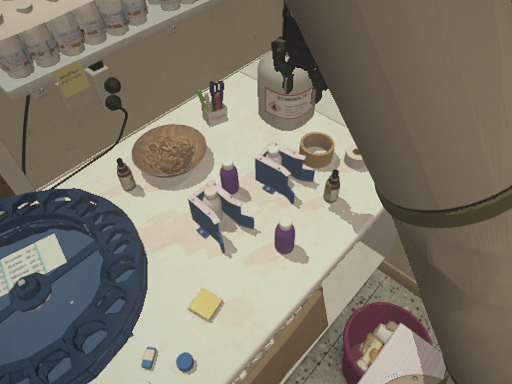

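The bottle stands in the slot, with its cap at wrist pixel (200,175), and everything else is undisturbed. I'll check the cap position against the dock numerically.

```bash
python3 - <<'E'
from h import *
f=np.load('w6.npz');P=(f['K'],f['d'],f['R'],f['t'])
def inD(w):
    c,s=np.cos(YW),np.sin(YW);dx,dy=np.array(w)[:2]-O;return np.round([c*dx+s*dy,-s*dx+c*dy],4)
print('cap',inD(ray(P,(200,175),.098)))
im=cv2.imread('pics/w6.png')[120:215,165:285]
cv2.imwrite('pics/w6z.png',cv2.resize(im,None,fx=6,fy=6,interpolation=cv2.INTER_CUBIC))
for px in [(189,153),(190,187),(258,151),(260,194)]: print(inD(ray(P,px,.081)))
E
```

```text
cap [0.0021 0.0011]
[ 0.0171 -0.0219]
[0.0186 0.0199]
[-0.0649 -0.0243]
[-0.0676  0.0289]
```

View pics/w6z.png

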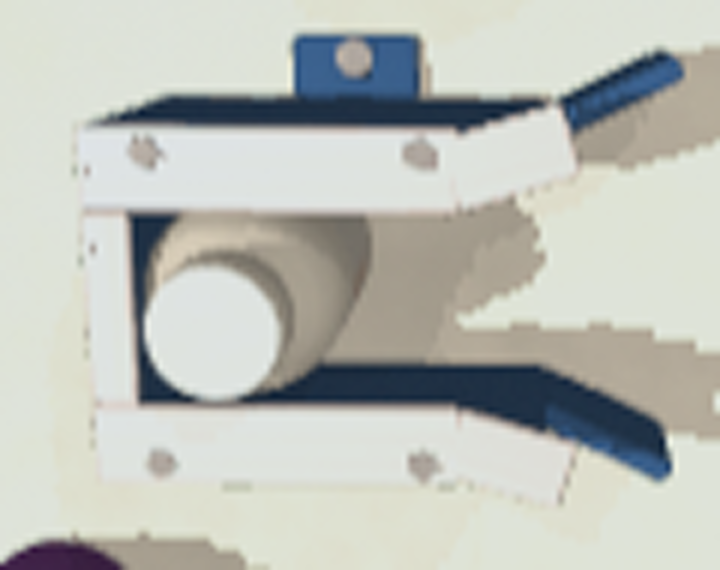

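Cap at (+2, +1) mm in the dock frame, upright and home. Handing in.

```bash
python3 - <<'E'
from cell import *
job_done()
print(read_state()['clock'])
E
```

```text
the job is handed in; nothing more can be done
the job is handed in; nothing more can be done
```

The loose white bottle now stands upright in the empty blue dock, against the back wall, and I handed the job in at about 14 s of the 38 s allowed. I gripped it by the cap and carried it over the low lips to the dock mouth. From there I slid it in about 2 mm off the worktop until it touched the back, lowered it and let go.

- **Bottle position:** the last wrist picture puts the cap at about (+2, +1) mm from home in the dock frame. The network gives (−1, −5) mm for the bottle's base. Both are inside the limits.
- **Home contact:** the arm stopped on touching at +3 mm by my estimate of the dock's position, which I put down to measurement error. The network places the dock origin about 5 mm further in, with the bottle still within the limits. The contact stop is the only direct evidence that it is fully home.
- **Docked bottle:** it looks the same in the pictures before and after. The scene-camera network readings differ by 2–3 mm, which is within its noise.
- **Missed detection:** in the final scene picture the network did not report the newly docked bottle. It was visible there, and the wrist camera did detect it.

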